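Seat a brass blank in the setting block and close the keeper

TASK

Without picking anything up, push the loose brass blank across the white block with a fingertip until it drops into the round recess and lies flat and fully down in it. Then push the red-knobbed keeper arm round over the blank until it meets its stop. Leave the punch, the small copper disc and everything else where they are, and draw the arm back clear.

Things in the scene. Friction and masses are not known exactly. Their poses are not given: they have to be found in the camera images.
- blank: The loose brass blank: a plain disc, diameter 44 mm, thickness 6 mm, about 75 g, lying flat on the white block. Origin: centre of its underside. Slides with ordinary friction (under 1 N).
- block: White nylon setting block, fixed, 160 mm (its x) by 260 mm (its y) by 22 mm high, on a dark stone slab 14 mm thick. Origin: centre of its underside; its z is up. Its flat top (the deck) is 22 mm above the origin, 36 mm above the table. The recess is at (0, +20 mm) in its frame, the keeper's pivot at (0, +95 mm). The blank starts on the -y half of the deck.
- recess (a point): Centre of the floor of the round recess in the block: diameter 48 mm, 6 mm deep, dark bottom, so the blank lies flush with the deck (deck level is 6 mm above this point). Same axes as the block.
- keeper (a joint): Angle of the keeper (rad): 0 = closed against its stop, the arm pointing along the block's -y from the pivot, over the seated blank; it grows as the arm swings open, anticlockwise seen from above, towards the block's +x (at 1.57 the arm points along the block's +x), up to 1.9. Stiff: stays where it is left, about 1 N at the knob moves it.
- keeper_knob (a point): Centre of the red round knob (diameter 16 mm, 16 mm tall) standing near the end of the keeper, 58 mm from the pivot; this point is 18 mm above the deck. The knob reaches from 10 to 26 mm above the deck. Below it is the flat dark steel arm, 14 mm wide, from 4 to 10 mm above the deck, its end 65 mm from the pivot.
- punch: Bystander: steel punch standing upright on the block near its (-x, +y) corner, diameter 18 mm, 50 mm tall. Origin: centre of its underside. Leave it.
- copper_dot: Bystander: small loose copper disc, diameter 24 mm, 6 mm thick, lying on the deck near the -x edge, beside the punch. Origin: centre of its underside. Leave it.
- pliers: Bystander: red-handled pliers lying on the table to the right (-y) of the slab. Origin: under their pivot.
- cutters: Bystander: red-handled pliers lying on the table to the left (+y) of the slab. Origin: under their pivot.
- hammer: Bystander: hammer with a blue handle lying on the table far right (-y).
- jar: Bystander: small glass jar with a black lid, diameter 40 mm, 45 mm tall, standing on the table to the left (+y) of the slab. Origin: centre of its underside.
- brush: Bystander: small blue-handled brush lying on the table far left (+y).
Things that resemble listed ones, but are neither listed nor needed, are in the scene too. Several things have the shape of the blank; the one meant has the colours described above.

How it is judged:
On the way, in this order (a step that is already met when the one before it is completed fails the run):
1. the blank lies flat in the recess while the keeper is still swung aside (horizontal distance between blank and recess below 0.004 m and z of blank in the frame of recess below 0.002 m and angle between blank's own z axis and vertical below 0.05 rad and value of joint keeper above 0.6 rad), for 0.2 s.
2. the keeper is swung over the blank, to its stop (horizontal distance between blank and recess below 0.004 m and z of blank in the frame of recess below 0.002 m and angle between blank's own z axis and vertical below 0.05 rad and value of joint keeper below 0.1 rad), for 0.2 s.
At the end, for the whole second after the job is handed in: The blank is at rest in the recess (within 4 mm of its centre, underside within 2 mm of its floor, tilted less than 0.05 rad) and the keeper is within 0.1 rad of its stop (all of step 2 and linear speed of blank below 0.01 m/s); the robot touches nothing.
It fails at once if the blank is lifted (its underside more than 8 mm above the deck at its centre, or tipped by more than 0.6 rad) (z of blank in the frame of recess above 0.014 m or angle between blank's own z axis and vertical above 0.6 rad).
It fails at once if the blank falls off the block (z of blank in the frame of recess below -0.008 m).
It fails at once if the punch or the copper disc is moved by more than 15 mm (distance of any of punch, copper_dot from where it was at the start of the episode above 0.015 m).
It fails at once if pliers, hammer, jar or brush are moved by more than 15 mm (distance of any of pliers, cutters, hammer, jar, brush from where it was at the start of the episode above 0.015 m).
It also fails if it takes over 53 s, if anything falls off the work surface, if the arm or the gripper's body presses on something with over 40 N, if the wrist force passes 120 N, or if a joint passes its speed limit or range.

ROBOT

A 7-joint arm with a two-finger parallel gripper is mounted at the origin on the work surface. World frame = base frame: x ahead of the robot, y to its left, z up, the work surface at z = 0. Lengths are in m, angles in rad, forces in N, time in s.
With the tool pointing down it reaches from about 0.425 to 0.875 m from the base axis. Payload 4.7 kg.
Tool frame: the origin (TCP) lies on the centre line of the jaws, within the pads' length; the fingertips stand ahead of it and the grasp point (between the pads) lies 2 mm behind it (nose_length is the z of the fingertips in the tool frame, in m); z points along the fingers, y is the line along which they close (so a half turn about z gives the same grasp; the last joint's range is limited). The gripper opens to 87 mm and grips with 3 to 60 N. Pads are 19 mm wide; open, the fingers measure 117 mm over their backs; the gripper's body (75 mm by 190 mm) begins 51 mm behind the grasp point.
Start: joints at [1.138, 0.321, -0.07, 1.45, 0.023, 1.371, -0.057], TCP at [0.281, -0.586, 0.206] pointing down, gripper open.
Joint ranges: [-2.86, 2.86], [-0.3, 2.09], [-1.38, 1.24], [0.06, 2.45], [-1.56, 4.7], [0.09, 2.05], [-2.69, 2.69]. Speed limits (rad/s): [2.57, 2.57, 3.14, 3.14, 3.14, 3.14, 3.14].

INTERFACE

Orientations are given as a rotation vector (axis times angle).
In Python, from bench import * gives the robot as it stands.
- The arm moves only by the tool send_rows, never from a script. Its arguments are lists of equal length, an entry for each row: "xyz": the shift along the tool's x, y, z in mm, a list of three; "dr": the turn, a rotation vector about the tool's x, y, z in rad, a list of three. A call has exactly 10 rows; each row is the pose to reach, as a shift and turn from the pose commanded when the call began, along the tool's axes at that moment; what a row does not reach only later rows make up. A row lasts 1/12 s, in which the tool goes at most 41.7 mm and 7.16 degrees, less where a joint would pass 70% of its speed; a pose out of reach is approached as far as the arm can. A call with a gripper value outside its range is refused whole. "jaw" is the finger opening in mm, from 0 to 87, set as the call begins (left out, the last holds). The fingers move at their own pace and stop on an object; "grip_force" is the grip in N (left out, the last holds). Time passes only in rows, so rows that repeat a pose let the fingers close, or fill a call up. It gives the time, the measured TCP pose, the force, the opening and the grip force at its end, in the units of the state.
- get_state(): the state, without advancing time (a new reading comes with each control period).
- get_image(name): name is "side" or "top" or "wrist"; returns the picture (400x640x3 uint8, red, green, blue); there is no depth.
- calibration(name): a dict with "vfov" (degrees; the focal length in pixels is half the picture's height over the tangent of half this angle, whatever the lens; pixels are square), "cx", "cy" (the principal point, pixels), "rvec" (rotation vector, rad) and "tvec" (3), from world to camera coordinates, as OpenCV has them; the wrist camera has in their place "hand_eye" (4x4, takes a point from camera to tool coordinates, whose origin is the TCP and whose axes are the flange's). Camera axes: x right, y down, z forward; pixel columns grow to the right and rows downward; lengths in m; the calibration is good to about 2 mm. A picture is of the moment at which its call begins: read the wrist's pose just before it. calibration takes no time and is no camera call.
- close_job(): hands the job in; it is judged then, once.
The state is a dict: "time": time; "joint_positions": joint angles; "qd": joint speeds; "joint_torque": joint torques, N m; "position": TCP position; "tool_rot": TCP orientation; "ft_force": force on the tool from outside, world axes, zero at the start; "torque": the same for the moment, N m; "grip_width": opening from 0.0 (shut) to 1.0 (fully open); "grip_force": force on a finger pad.
Only numpy, scipy, OpenCV 4.12 (cv2) and the standard library are available. Lean on these libraries where they do the work, as an engineer would, in place of code of your own. Each camera call takes 0.05 s, during which the arm holds its last target. There are 200 camera calls.

## Working session

There is one attempt and no reset: what is moved stays moved. The work goes in short steps, Python scripts to look and compute and a tool call to move; the robot and the scene stay as the last step left them, time stands still between calls to the robot, and variables do not carry over. Pictures are saved under pics/ and viewed, at most 10 in all, crops included, and the job is handed in when it is done.

Besides the shell and the picture viewer there is one more tool, called after "Emit:" by a JSON object that holds its "api" and its "payload". send_rows: Moves the arm, as the interface text tells. Its arguments: {"type":"object","properties":{"xyz":{"type":"array"},"dr":{"type":"array"},"jaw":{"type":"number"},"grip_force":{"type":"number"}},"required":["xyz","dr"]}

```bash
mkdir -p pics; python3 - <<'E'
from bench import *
import cv2
for n in ("top","side"):
    cv2.imwrite(f"pics/{n}0.png",get_image(n)[:,:,::-1]); print(n,calibration(n))
print(calibration("wrist"))
s=get_state();print({k:s[k] for k in("time","position","tool_rot","grip_width","ft_force")})
try: print(nose_length)
except Exception as e: print(e)
E
```

```text
top {'vfov': 54.83322060587731, 'cx': 318.824897161505, 'cy': 195.9857344237615, 'rvec': array([ 2.17159355, -2.04104849,  0.21398293]), 'tvec': array([-0.03131418,  0.53548492,  1.00765062])}
side {'vfov': 43.895847398145136, 'cx': 313.5679686960614, 'cy': 205.44279613006753, 'rvec': array([ 0.23661593, -2.64428677,  1.47380773]), 'tvec': array([0.54192812, 0.09617477, 1.66046635])}
{'vfov': 68.68601473506223, 'cx': 321.6547514747489, 'cy': 203.00914254803024, 'hand_eye': array([[ 3.91030273e-05, -9.64639858e-01, -2.63571515e-01,
         7.07665645e-02],
       [ 9.99999744e-01,  2.25907930e-04, -6.78437412e-04,
        -4.44385414e-04],
       [ 7.13990664e-04, -2.63571421e-01,  9.64639620e-01,
        -1.78935877e-01],
       [ 0.00000000e+00,  0.00000000e+00,  0.00000000e+00,
         1.00000000e+00]])}
{'time': 0.1, 'position': array([ 0.28058695, -0.58574646,  0.20467983]), 'tool_rot': array([-3.06190399e+00, -6.95733609e-01,  7.61543905e-04]), 'grip_width': 0.9998347601314607, 'ft_force': array([ 0.17316197, -0.10030571,  0.42159217])}
0.017
```

View pics/top0.png

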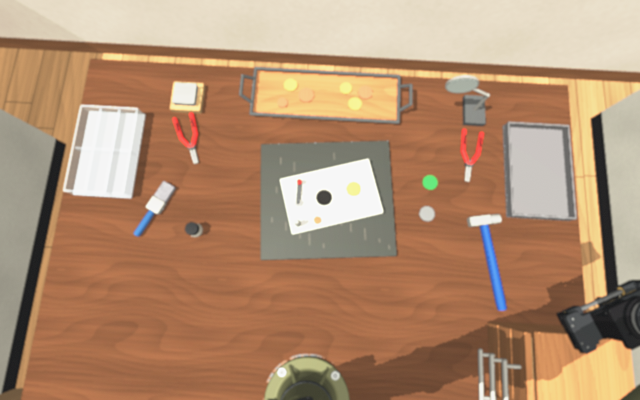

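View pics/side0.png

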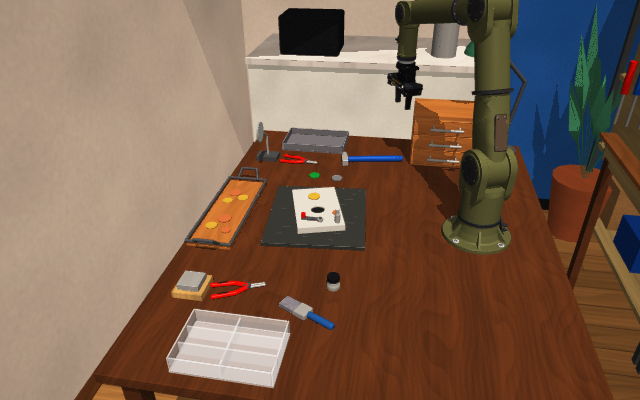

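Disc-shaped things in the top picture are:
- yellow discs in the wooden tray at (290,85), (346,88) and (355,103)
- a green disc at (430,182) and a grey one at (427,213)
- the copper dot at (318,220)
- a yellow disc on the white block at (354,188)

The one on the block is the blank. The recess is at (324,198), the keeper knob near (299,182), and the punch near (300,222). Next is a close crop to check this.

```bash
cat > h.py <<'E'
from bench import *
import cv2, numpy as np
from scipy.spatial.transform import Rotation as R
def cam(n, s=None):
    c=calibration(n); f=200/np.tan(np.radians(c["vfov"]/2))
    K=np.array([[f,0,c["cx"]],[0,f,c["cy"]],[0,0,1]])
    if n=="wrist":
        T=np.eye(4);T[:3,:3]=R.from_rotvec(s["tool_rot"]).as_matrix();T[:3,3]=s["position"]
        W=T@np.array(c["hand_eye"])       # cam->world
        return K,W[:3,:3],W[:3,3]
    r=R.from_rotvec(c["rvec"]).as_matrix()
    return K,r.T,-r.T@c["tvec"]
def ray(C,uv,z):
    K,A,o=C; d=A@np.linalg.inv(K)@np.array([*uv,1.]); return o+d*(z-o[2])/d[2]
def proj(C,p):
    K,A,o=C; q=K@A.T@(np.asarray(p)-o); return q[:2]/q[2]
E
python3 - <<'E'
from h import *
im=cv2.imread("pics/top0.png")
c=im[145:250,260:400]; cv2.imwrite("pics/crop0.png",cv2.resize(c,None,fx=5.5,fy=5.5,interpolation=cv2.INTER_CUBIC))
C=cam("top")
hsv=cv2.cvtColor(im,cv2.COLOR_BGR2HSV)
m=np.zeros(im.shape[:2],bool);m[150:245,265:395]=1
w=m&(im.min(2)>170)
cn=max(cv2.findContours(w.astype('uint8'),0,2)[0],key=cv2.contourArea)
r=cv2.minAreaRect(cn);bx=cv2.boxPoints(r);print(bx)
P=np.array([ray(C,b,.036) for b in bx]);print(P, P.mean(0))
y=m&(hsv[:,:,0]>20)&(hsv[:,:,0]<40)&(hsv[:,:,1]>60)&(im[:,:,2]>150)
v=np.argwhere(y)[:,::-1].mean(0);print("blank",v,ray(C,v,.042))
k=np.zeros_like(m);k[180:215,310:340]=1;k&=im.max(2)<80
v=np.argwhere(k)[:,::-1].mean(0);print("recess",v,ray(C,v,.033))
k=m&(im[:,:,2]>150)&(im[:,:,1]<90)
v=np.argwhere(k)[:,::-1].mean(0);print("knob",v,ray(C,v,.058))
E
```

```text
[[277.70328 178.39246]
 [370.01413 156.48819]
 [383.41635 212.969  ]
 [291.1055  234.87326]]
[[ 0.5845477   0.12201071  0.036     ]
 [ 0.6657857  -0.13755908  0.036     ]
 [ 0.5035623  -0.18050009  0.036     ]
 [ 0.42669299  0.07162017  0.036     ]] [ 0.54514717 -0.03110707  0.036     ]
blank [352.4028777  189.10791367] [ 0.56500868 -0.09078971  0.042     ]
recess [323.6440678  197.27118644] [ 0.53852337 -0.01155581  0.033     ]
knob [299.25 182.  ] [0.57234362 0.05860522 0.058     ]
```

View pics/crop0.png

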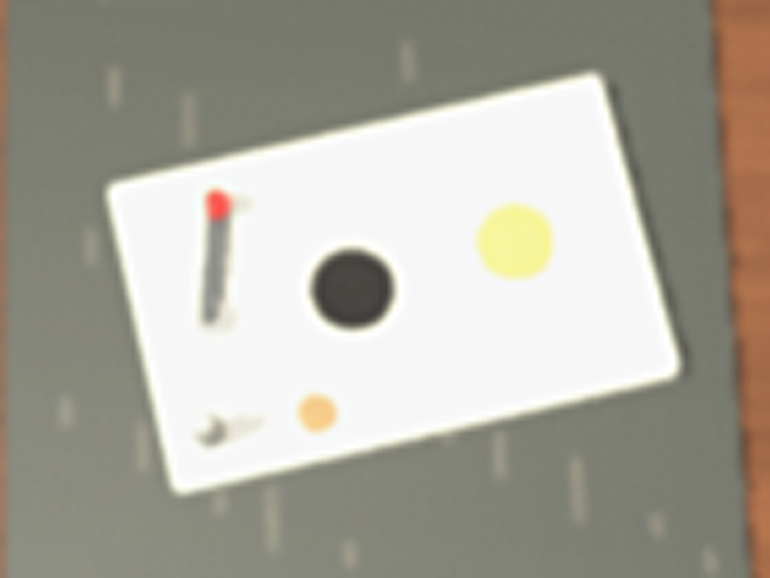

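```bash
cat >> h.py <<'E'
def delta(p,yaw_deg):
    s=get_state(); A=R.from_rotvec(s["tool_rot"]); y=np.radians(yaw_deg)
    B=R.from_matrix(np.array([[np.cos(y),np.sin(y),0],[np.sin(y),-np.cos(y),0],[0,0,-1.]]))
    print("t",round(s["time"],2),"pos",s["position"].round(4),"yaw",np.degrees(np.arctan2(*A.as_matrix()[[1,0],0])).round(2))
    print("xyz mm",(A.inv().apply(np.array(p)-s["position"])*1000).round(1),"dr",(A.inv()*B).as_rotvec().round(4))
E
python3 - <<'E'
from h import *
b=np.array([.565,-.091]);r=np.array([.5385,-.0116]);d=(r-b)/np.linalg.norm(r-b)
delta([*(b-d*.06),.15],np.degrees(np.arctan2(d[1],d[0])))
E
```

```text
t 0.1 pos [ 0.2806 -0.5857  0.2047] yaw 25.6
xyz mm [ 462.8 -263.6   55.1] dr [-1.5000e-03 -1.1000e-03 -1.4461e+00]
```

Emit:
{"api": "send_rows", "payload": {"xyz": [[30,-17,0],[65,-37,0],[100,-57,0],[135,-77,0],[170,-97,0],[205,-117,0],[240,-137,0],[275,-157,0],[310,-177,0],[345,-197,10]], "dr": [[0,0,-0.1],[0,0,-0.22],[0,0,-0.34],[0,0,-0.46],[0,0,-0.58],[0,0,-0.7],[0,0,-0.82],[0,0,-0.94],[0,0,-1.06],[0,0,-1.18]], "jaw": 28}}

```text
time: 0.93
position: [0.5085, -0.2582, 0.1972]
tool_rot: [2.15, 2.286, 0.001]
ft_force: [0.5, -1.4, -0.1]
grip_width: 0.358
grip_force: 0.0
```

```bash
python3 - <<'E'
from h import *
b=np.array([.565,-.091]);r=np.array([.5385,-.0116]);d=(r-b)/np.linalg.norm(r-b)
delta([*(b-d*.06),.15],np.degrees(np.arctan2(d[1],d[0])))
E
```

```text
t 0.93 pos [ 0.5085 -0.2582  0.1972] yaw 93.54
xyz mm [105.5  82.   47.2] dr [ 0.0023  0.0025 -0.2604]
```

Emit:
{"api": "send_rows", "payload": {"xyz": [[18,14,8],[36,28,16],[54,42,24],[72,56,32],[90,70,40],[105.5,82,47],[105.5,82,47],[105.5,82,47],[105.5,82,47],[105.5,82,47]], "dr": [[0,0,-0.06],[0,0,-0.12],[0,0,-0.18],[0,0,-0.22],[0.002,0.002,-0.26],[0.002,0.002,-0.26],[0.002,0.002,-0.26],[0.002,0.002,-0.26],[0.002,0.002,-0.26],[0.002,0.002,-0.26]]}}

```text
time: 1.77
position: [0.5822, -0.1518, 0.1486]
tool_rot: [-1.846, -2.539, 0.002]
ft_force: [-0.4, -0.5, -1.2]
grip_width: 0.323
grip_force: 0.0
```

```bash
cat >> h.py <<'E'
def look(name):
    s=get_state(); im=get_image("wrist")[:,:,::-1].copy(); cv2.imwrite(f"pics/{name}.png",im)
    return s,im,cam("wrist",s)
E
python3 - <<'E'
from h import *
s,im,C=look("w1"); print(s["position"],s["grip_width"])
hsv=cv2.cvtColor(im,cv2.COLOR_BGR2HSV)
def comps(m,z,n):
    k,_,st,ce=cv2.connectedComponentsWithStats(m.astype('uint8'))
    for i in np.argsort(-st[1:,4])[:3]+1: print(n,st[i],ce[i].round(1),ray(C,ce[i],z).round(4))
comps((hsv[:,:,0]>20)&(hsv[:,:,0]<40)&(hsv[:,:,1]>60)&(im[:,:,2]>150),.042,"blank")
comps(im.max(2)<75,.036,"dark")
comps((im[:,:,2]>130)&(im[:,:,1]<80),.054,"red")
E
```

```text
[ 0.58223706 -0.15179619  0.1485814 ] 0.3233813895803331
blank [ 304  114   46   46 1615] [326.1 136.3] [ 0.5662 -0.0935  0.042 ]
blank [540 193  35  32 853] [557.  208.4] [ 0.8108 -0.0891  0.042 ]
blank [595 183  33  30 715] [611.5 197.3] [ 0.8568 -0.062   0.042 ]
dark [    0   226   640   174 71186] [301.8 335.1] [ 0.6102 -0.3192  0.036 ]
dark [ 348    0  269  313 9395] [441.1 263.2] [ 0.7278 -0.1834  0.036 ]
dark [ 300   13   49   53 2013] [323.9  39. ] [ 0.5379 -0.0135  0.036 ]
red [630  63   6   9  10] [631.9  66.8] [0.7971 0.0429 0.054 ]
red [577 233   7   1   7] [580. 233.] [ 0.8348 -0.1044  0.054 ]
red [564 233   5   1   5] [566. 233.] [ 0.8216 -0.1087  0.054 ]
```

View pics/w1.png

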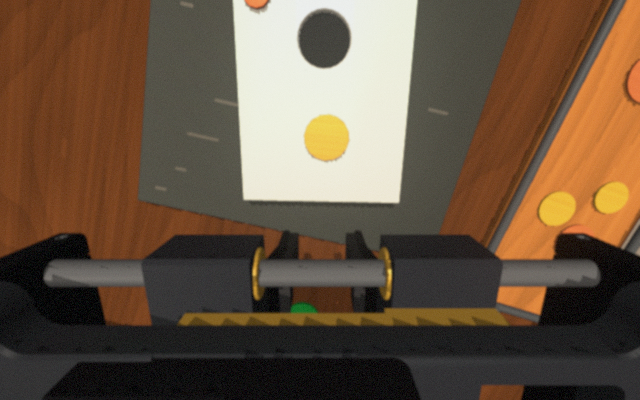

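The wrist view shows the blank at (326,136), the recess at (324,39) and the open fingertips at about (285,240) and (355,240). I'll come down behind the blank and push with the two fingertips straddling it so it stays centred.

```bash
python3 - <<'E'
from h import *
delta([.5809,-.1355,.055],109.3)
E
```

```text
t 1.82 pos [ 0.5823 -0.1516  0.1488] yaw 107.95
xyz mm [15.7  3.8 93.8] dr [-0.0022 -0.0012 -0.0236]
```

Emit:
{"api": "send_rows", "payload": {"xyz": [[5,1,25],[10,2,45],[15,4,60],[15.7,4,72],[15.7,4,80],[15.7,4,86],[15.7,4,90],[15.7,4,93],[15.7,4,93.8],[15.7,4,93.8]], "dr": [[0,0,-0.01],[0,0,-0.02],[-0.002,-0.001,-0.024],[-0.002,-0.001,-0.024],[-0.002,-0.001,-0.024],[-0.002,-0.001,-0.024],[-0.002,-0.001,-0.024],[-0.002,-0.001,-0.024],[-0.002,-0.001,-0.024],[-0.002,-0.001,-0.024]]}}

```text
time: 2.65
position: [0.5818, -0.1335, 0.0552]
tool_rot: [-1.814, -2.565, -0.002]
ft_force: [0.8, 0.0, -0.1]
grip_width: 0.322
grip_force: 0.0
```

```bash
cat > m.py <<'E'
from h import *
import sys
s,im,C=look(sys.argv[1]); print("t",s["time"],"pos",s["position"].round(4),"F",s["ft_force"].round(2),s["grip_width"])
hsv=cv2.cvtColor(im,cv2.COLOR_BGR2HSV); A=R.from_rotvec(s["tool_rot"])
def comps(m,z,n,lim):
    k,L,st,ce=cv2.connectedComponentsWithStats(m.astype('uint8'))
    for i in np.argsort(-st[1:,4])[:4]+1:
        if st[i,4]<60: continue
        c=max(cv2.findContours((L==i).astype('uint8'),0,1)[0],key=cv2.contourArea)
        w=np.array([ray(C,q[0],z)[:2] for q in cv2.convexHull(c)]); (x,y),rad=cv2.minEnclosingCircle((w*1000).astype('float32'))
        if rad<lim: print(n,st[i],"world mm",round(x,1),round(y,1),"rad",round(rad,1),"tool",(A.inv().apply(np.array([x/1000,y/1000,z])-s["position"])*1000).round(1))
comps((hsv[:,:,0]>18)&(hsv[:,:,0]<40)&(hsv[:,:,1]>60)&(im[:,:,2]>120),.042,"blank",40)
comps(im.max(2)<75,.033,"recess",40)
comps((im[:,:,2]>110)&(im[:,:,1]<70),.062,"red",20)
E
python3 m.py w2
```

```text
t 2.65 pos [ 0.5818 -0.1335  0.0552] F [ 0.77  0.01 -0.13] 0.32172738290346325
blank [ 289  138   66   65 3373] world mm 566.7 -94.5 rad 22.0 tool [41.8 -1.2 13.2]
blank [384 250   8  49 203] world mm 635.6 -150.7 rad 19.5 tool [-34.1  45.   13.2]
recess [ 285    0   74   70 4268] world mm 538.0 -13.6 rad 22.6 tool [127.7  -1.3  22.3]
recess [123   7  12  25  76] world mm 425.5 -46.8 rad 7.0 tool [ 133.9 -118.5   22.2]
red [ 100  287   47   37 1216] world mm 470.5 -220.1 rad 18.5 tool [ -44.5 -133.8   -6.9]
```

View pics/w2.png

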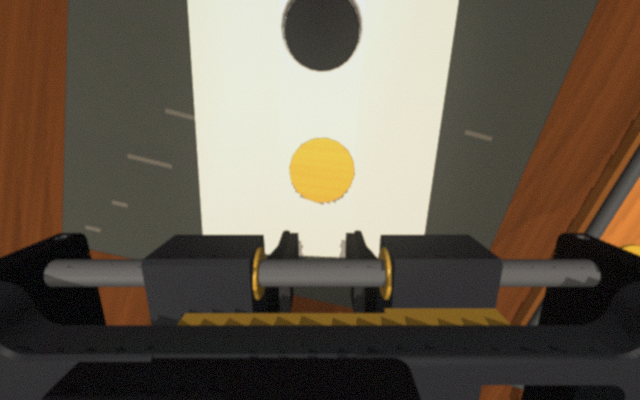

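The blank sits centred ahead of the fingertips at (322,170), with the recess straight beyond at (321,30). I'll push 75 mm, then look again.

Emit:
{"api": "send_rows", "payload": {"xyz": [[4,-1,0],[8,-1.2,0],[12,-1.2,0],[18,-1.2,0],[27,-1.2,0],[37,-1.2,0],[47,-1.2,0],[57,-1.2,0],[67,-1.2,0],[75,-1.2,0]], "dr": [[0,0,0],[0,0,0],[0,0,0],[0,0,0],[0,0,0],[0,0,0],[0,0,0],[0,0,0],[0,0,0],[0,0,0]]}}

```text
time: 3.53
position: [0.5549, -0.0613, 0.055]
tool_rot: [-1.811, -2.566, -0.002]
ft_force: [0.4, 0.4, 0.3]
grip_width: 0.323
grip_force: 0.0
```

```bash
python3 m.py w3
```

```text
t 3.5333 pos [ 0.5549 -0.0613  0.055 ] F [0.39 0.43 0.28] 0.32270856730130826
blank [300 245  45  15 511] world mm 560.4 -79.7 rad 15.8 tool [-19.2  -0.9  13. ]
blank [299 286  49  16 506] world mm 569.8 -103.7 rad 17.8 tool [-45.   -0.2  12.9]
blank [384 249   8  50 215] world mm 608.7 -77.8 rad 19.9 tool [-33.6  45.3  13. ]
recess [ 292  121   65   65 3272] world mm 537.4 -11.9 rad 22.2 tool [52.3  0.1 22.1]
recess [260 232  39  31 621] world mm 528.8 -88.8 rad 17.8 tool [-17.3 -33.8  22. ]
recess [346 232  38  34 609] world mm 590.4 -68.2 rad 18.1 tool [-18.5  31.2  22. ]
```

View pics/w3.png

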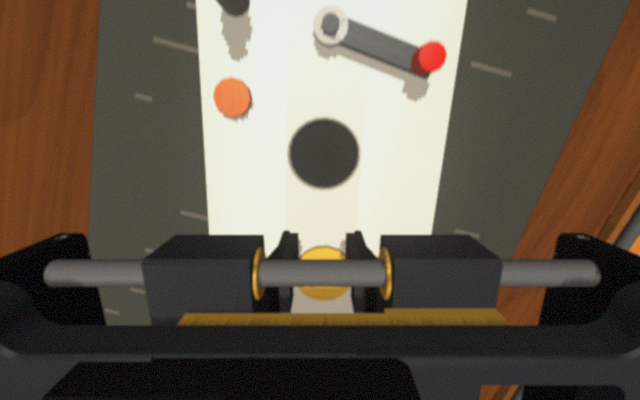

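The blank shows at about (323,273), between and behind the fingertips, so I need to know whether it actually moved. I'll work that out from this picture and the top view.

```bash
python3 - <<'E'
from h import *
print(nose_length)
s=get_state();C=cam("wrist",s);A=R.from_rotvec(s["tool_rot"])
for uv in[(322,245),(322,302),(300,273),(349,273)]: print(uv,(A.inv().apply(ray(C,uv,.042)-s["position"])*1000).round(1))
for p in[[9.5,14,17],[-9.5,14,17],[9.5,14,0],[0,14,17]]: print(p,proj(C,s["position"]+A.apply(np.array(p)/1000)).round(0))
im=get_image("side")[:,:,::-1];cv2.imwrite("pics/s1.png",cv2.resize(im[150:260,240:400],None,fx=5,fy=5,interpolation=cv2.INTER_CUBIC))
E
```

```text
0.017
(322, 245) [-10.8  -0.9  13. ]
(322, 302) [-56.7  -0.9  12.9]
(300, 273) [-32.7 -16.9  12.9]
(349, 273) [-32.7  18.7  12.9]
[9.5, 14, 17] [343. 216.]
[-9.5, 14, 17] [343. 241.]
[9.5, 14, 0] [345. 224.]
[0, 14, 17] [343. 229.]
```

View pics/s1.png

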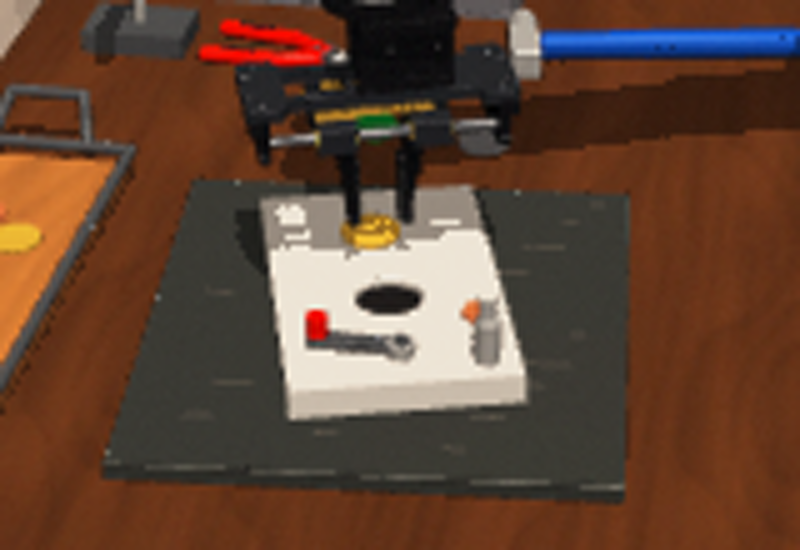

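```bash
python3 - <<'E'
from h import *
s=get_state();A=R.from_rotvec(s["tool_rot"]);C=cam("side")
print(s["time"],s["position"],s["joint_positions"])
for z in(17,0,-50):
  for y in(-14,14): print(z,y,((proj(C,s["position"]+A.apply(np.array([0,y,z])/1000))-[240,150])*5).round(0))
im=get_image("side")[:,:,::-1];cv2.imwrite("pics/s2.png",cv2.resize(im[180:215,295:340],None,fx=16,fy=16,interpolation=cv2.INTER_CUBIC))
E
```

```text
3.6333 [ 0.55491633 -0.06077566  0.0550717 ] [ 0.55835614  0.30402057 -0.56908642  1.83666213  0.18473416  1.054204
  0.26107283]
17 -14 [397. 255.]
17 14 [359. 259.]
0 -14 [397. 235.]
0 14 [359. 238.]
-50 -14 [397. 174.]
-50 14 [357. 177.]
```

View pics/s2.png

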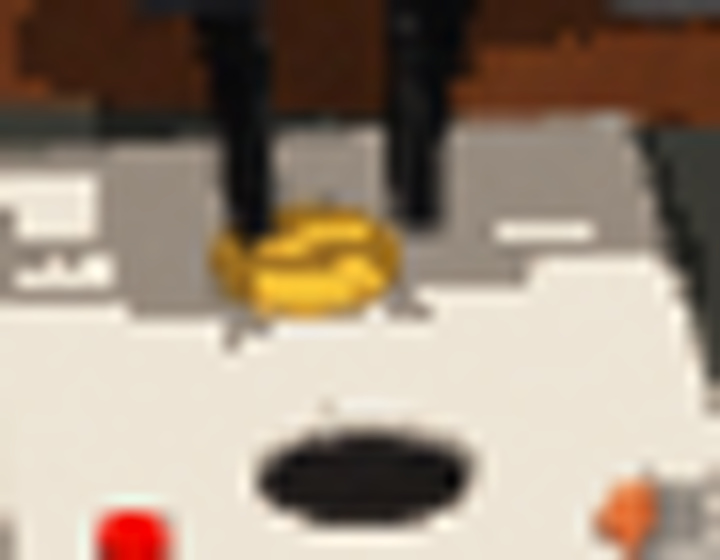

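```bash
python3 - <<'E'
from h import *
C=cam("side")
for p in[[.5377,-.0125,.035],[.5665,-.0943,.042]]: print(((proj(C,p)-[240,150])*5).round(0))
T=cam("top"); print(proj(T,[.5377,-.0125,.033]),proj(T,[.5665,-.0943,.042]))
# tip candidates: horizontally at TCP
print(calibration("wrist")["hand_eye"])
E
```

```text
[390. 298.]
[371. 228.]
[323.96101096 197.57671301] [353.67488118 188.66689174]
[[ 4.01510366e-05 -9.65045839e-01 -2.62081147e-01  7.20635363e-02]
 [ 9.99999497e-01  3.01450378e-04 -9.56812115e-04 -9.98042954e-04]
 [ 1.00237201e-03 -2.62080976e-01  9.65045365e-01 -1.78937099e-01]
 [ 0.00000000e+00  0.00000000e+00  0.00000000e+00  1.00000000e+00]]
```

Both fixed cameras reproject the recess and the blank correctly, so the calibration is good. The side view shows the fingertips ending about 25–28 mm higher than nose_length says. They passed over the blank, which hasn't moved. I'll go back behind it and lower in small steps, watching the force.

Emit:
{"api": "send_rows", "payload": {"xyz": [[-12,0,0],[-30,0,0],[-50,0,0],[-68,0,0],[-75,0,0],[-75,0,4],[-75,0,8],[-75,0,12],[-75,0,15],[-75,0,15]], "dr": [[0,0,0],[0,0,0],[0,0,0],[0,0,0],[0,0,0],[0,0,0],[0,0,0],[0,0,0],[0,0,0],[0,0,0]]}}

```text
time: 4.52
position: [0.5795, -0.1322, 0.0388]
tool_rot: [-1.81, -2.565, -0.001]
ft_force: [-1.2, -0.6, -0.1]
grip_width: 0.322
grip_force: 0.0
```

```bash
python3 - <<'E'
from h import *
s=get_state();A=R.from_rotvec(s["tool_rot"]);C=cam("side")
print(s["time"],s["position"],s["ft_force"].round(1))
for z in(17,0,-20):
  for y in(-19,19): print(z,y,((proj(C,s["position"]+A.apply(np.array([0,y,z])/1000))-[295,175])*16).round(0))
im=get_image("side")[:,:,::-1];cv2.imwrite("pics/s3.png",cv2.resize(im[175:210,295:340],None,fx=16,fy=16,interpolation=cv2.INTER_CUBIC))
E
```

```text
4.5167 [ 0.57950757 -0.13222995  0.03882124] [-1.2 -0.6 -0.1]
17 -19 [364. 309.]
17 19 [204. 324.]
0 -19 [363. 246.]
0 19 [202. 261.]
-20 -19 [362. 171.]
-20 19 [200. 186.]
```

View pics/s3.png

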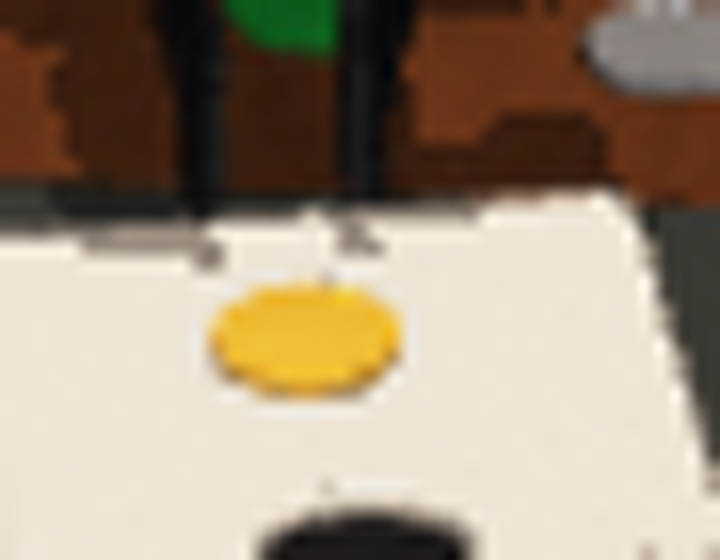

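Emit:
{"api": "send_rows", "payload": {"xyz": [[0,0,2],[0,0,4],[0,0,6],[0,0,8],[0,0,9],[0,0,10],[0,0,11],[0,0,12],[0,0,12],[0,0,12]], "dr": [[0,0,0],[0,0,0],[0,0,0],[0,0,0],[0,0,0],[0,0,0],[0,0,0],[0,0,0],[0,0,0],[0,0,0]]}}

```text
time: 5.4
position: [0.5803, -0.1336, 0.0278]
tool_rot: [-1.813, -2.565, -0.001]
ft_force: [-0.6, -0.3, 0.0]
grip_width: 0.321
grip_force: 0.0
```

```bash
cat > tip.py <<'E'
from h import *
# tip height from side view: along each finger's projected centre line, lowest black pixel
s=get_state();A=R.from_rotvec(s["tool_rot"]);C=cam("side");im=get_image("side").max(2)
print("t",round(s["time"],2),s["position"].round(4),s["ft_force"].round(1))
for y in(-19,19):
    o=[]
    for z in range(-34,18,2):
        u,v=proj(C,s["position"]+A.apply(np.array([0,y,z])/1000)); o.append(f"{z}:{im[int(round(v)),int(round(u))]}")
    print(y,*o)
E
python3 tip.py
```

```text
t 5.4 [ 0.5803 -0.1336  0.0278] [-0.6 -0.3  0. ]
-19 -34:28 -32:28 -30:28 -28:18 -26:16 -24:16 -22:16 -20:16 -18:27 -16:27 -14:27 -12:114 -10:114 -8:160 -6:160 -4:237 -2:237 0:233 2:233 4:238 6:238 8:239 10:239 12:240 14:240 16:240
19 -34:15 -32:15 -30:12 -28:12 -26:15 -24:15 -22:24 -20:24 -18:24 -16:32 -14:32 -12:89 -10:89 -8:167 -6:167 -4:237 -2:237 0:237 2:237 4:238 6:238 8:218 10:218 12:218 14:196 16:196
```

Emit:
{"api": "send_rows", "payload": {"xyz": [[0,0,0.5],[0,0,1],[0,0,1.5],[0,0,2],[0,0,2],[0,0,2.5],[0,0,3],[0,0,3],[0,0,3],[0,0,3]], "dr": [[0,0,0],[0,0,0],[0,0,0],[0,0,0],[0,0,0],[0,0,0],[0,0,0],[0,0,0],[0,0,0],[0,0,0]]}}

```text
time: 6.28
position: [0.5804, -0.1337, 0.0249]
tool_rot: [-1.813, -2.565, -0.001]
ft_force: [-0.1, 0.5, 0.5]
grip_width: 0.323
grip_force: 0.0
```

```bash
python3 tip.py
```

```text
t 6.28 [ 0.5804 -0.1337  0.0249] [-0.1  0.5  0.5]
-19 -34:31 -32:31 -30:31 -28:15 -26:15 -24:16 -22:16 -20:17 -18:17 -16:28 -14:28 -12:130 -10:130 -8:237 -6:237 -4:233 -2:233 0:233 2:238 4:238 6:240 8:240 10:241 12:241 14:233 16:233
19 -34:14 -32:15 -30:15 -28:13 -26:13 -24:21 -22:21 -20:23 -18:23 -16:47 -14:47 -12:141 -10:141 -8:141 -6:237 -4:237 -2:237 0:237 2:238 4:238 6:218 8:218 10:196 12:196 14:215 16:215
```

Emit:
{"api": "send_rows", "payload": {"xyz": [[0,0,0.3],[0,0,0.6],[0,0,0.9],[0,0,1.2],[0,0,1.5],[0,0,1.5],[0,0,1.5],[0,0,1.5],[0,0,1.5],[0,0,1.5]], "dr": [[0,0,0],[0,0,0],[0,0,0],[0,0,0],[0,0,0],[0,0,0],[0,0,0],[0,0,0],[0,0,0],[0,0,0]]}}

```text
time: 7.17
position: [0.5804, -0.1336, 0.0234]
tool_rot: [-1.813, -2.565, -0.001]
ft_force: [1.1, 0.8, -0.7]
grip_width: 0.322
grip_force: 0.0
```

No contact with the deck yet, and the tips should be below the blank's top face. I'll try a short push.

Emit:
{"api": "send_rows", "payload": {"xyz": [[4,0,0],[8,0,0],[12,0,0],[16,0,0],[20,0,0],[24,0,0],[28,0,0],[32,0,0],[36,0,0],[40,0,0]], "dr": [[0,0,0],[0,0,0],[0,0,0],[0,0,0],[0,0,0],[0,0,0],[0,0,0],[0,0,0],[0,0,0],[0,0,0]]}}

```text
time: 8.0
position: [0.5669, -0.0956, 0.0234]
tool_rot: [-1.813, -2.565, -0.001]
ft_force: [-0.8, 0.2, 0.6]
grip_width: 0.321
grip_force: 0.2
```

```bash
python3 m.py w4
```

```text
t 8.0 pos [ 0.5669 -0.0956  0.0234] F [-0.85  0.24  0.61] 0.3207747583940499
blank [ 283  167   77   76 4432] world mm 556.9 -70.7 rad 22.2 tool [ 26.8  -1.1 -18.5]
blank [384 249   8  50 201] world mm 608.4 -98.1 rad 16.6 tool [-16.2  38.3 -18.6]
recess [ 283   49   83   87 5633] world mm 537.8 -12.7 rad 22.5 tool [87.8  0.2 -9.5]
recess [260 232  38  31 645] world mm 541.0 -108.2 rad 15.0 tool [ -3.2 -28.6  -9.6]
recess [344 232  39  31 627] world mm 592.1 -91.1 rad 14.6 tool [-4.2 25.3 -9.6]
red [589 100  51  83 459] world mm 674.9 10.0 rad 19.7 tool [ 63.5 137.1 -38.5]
red [ 27 188  12  56 271] world mm 419.5 -119.1 rad 15.5 tool [  27.  -146.8  -38.6]
red [  0 212   6  44  99] world mm 405.9 -134.0 rad 12.6 tool [  17.5 -164.6  -38.6]
```

The blank is moving, nested at tool x 26.8. The remaining push is 61 mm with +1.3 mm sideways.

Emit:
{"api": "send_rows", "payload": {"xyz": [[6,0.1,0],[13,0.3,0],[20,0.5,0],[27,0.7,0],[34,0.9,0],[41,1.1,0],[47,1.2,0],[52,1.3,0],[56,1.3,0],[58,1.3,0]], "dr": [[0,0,0],[0,0,0],[0,0,0],[0,0,0],[0,0,0],[0,0,0],[0,0,0],[0,0,0],[0,0,0],[0,0,0]]}}

```text
time: 8.88
position: [0.5487, -0.04, 0.0235]
tool_rot: [-1.812, -2.565, -0.002]
ft_force: [0.8, 0.1, -0.3]
grip_width: 0.322
grip_force: 0.2
```

```bash
python3 m.py w5
```

```text
t 8.8833 pos [ 0.5487 -0.04    0.0235] F [ 0.81  0.06 -0.31] 0.3221486567040564
blank [ 284  167   77   76 4423] world mm 538.5 -15.1 rad 22.2 tool [ 26.9  -1.3 -18.4]
blank [385 250   7  49 195] world mm 590.4 -42.9 rad 16.3 tool [-16.6  38.3 -18.5]
blank [252 250   7  49 188] world mm 516.1 -69.2 rad 16.3 tool [-16.6 -40.5 -18.5]
recess [260 232  39  31 665] world mm 523.3 -52.7 rad 14.8 tool [ -3.5 -28.2  -9.5]
recess [334 232  49  31 653] world mm 572.0 -40.0 rad 15.8 tool [-7.8 21.9 -9.5]
recess [285 161  74  31 384] world mm 536.2 -8.4 rad 21.7 tool [33.9 -1.3 -9.4]
red [424  80  41  33 980] world mm 571.6 57.7 rad 9.1 tool [ 84.5  54.2 -38.3]
red [604 178  36  66 546] world mm 682.1 38.6 rad 17.0 tool [ 29.5 151.9 -38.4]
red [  2 147  11  48 119] world mm 388.0 -44.1 rad 12.5 tool [  49.9 -152.8  -38.4]
```

Emit:
{"api": "send_rows", "payload": {"xyz": [[0.4,0,0],[0.8,0,0],[1.2,0,0],[1.6,0,0],[2,0,0],[2.4,0,0],[2.8,0,0],[3,0,0],[3,0,0],[3,0,0]], "dr": [[0,0,0],[0,0,0],[0,0,0],[0,0,0],[0,0,0],[0,0,0],[0,0,0],[0,0,0],[0,0,0],[0,0,0]]}}

```text
time: 9.77
position: [0.5479, -0.038, 0.0235]
tool_rot: [-1.813, -2.565, -0.001]
ft_force: [-0.3, 0.1, -0.8]
grip_width: 0.324
grip_force: 0.0
```

```bash
python3 m.py w6
```

```text
t 9.7667 pos [ 0.5479 -0.038   0.0235] F [-0.26  0.12 -0.79] 0.32425352642058725
blank [ 285  169   75   72 4095] world mm 537.9 -13.5 rad 21.5 tool [ 26.5  -1.3 -18.5]
blank [233 312 123  12 652] world mm 545.4 -87.0 rad 38.7 tool [-45.4 -18.7 -18.6]
blank [184 314  46  10 206] world mm 493.2 -105.9 rad 14.5 tool [-45.8 -74.2 -18.6]
recess [191   8  43  41 895] world mm 453.9 54.2 rad 11.0 tool [118.3 -57.9  -9.4]
recess [339 232  46  36 672] world mm 573.6 -35.7 rad 16.4 tool [-6.4 24.9 -9.5]
recess [259 232  41  33 669] world mm 521.9 -51.4 rad 15.7 tool [ -4.  -29.   -9.5]
red [424  85  41  34 983] world mm 571.7 57.5 rad 9.1 tool [ 82.1  54.3 -38.4]
red [604 179  36  66 581] world mm 681.8 40.1 rad 17.0 tool [ 29.  152.2 -38.4]
red [  4 151  10  28  77] world mm 387.1 -38.5 rad 7.2 tool [  53.2 -151.8  -38.5]
```

The blank now shows at the expected recess position, and its apparent size has shrunk to match deck level, so it has dropped. I'll retract and lift.

Emit:
{"api": "send_rows", "payload": {"xyz": [[-2,0,0],[-6,0,0],[-12,0,-2],[-15,0,-10],[-15,0,-22],[-15,0,-35],[-15,0,-50],[-15,0,-60],[-15,0,-60],[-15,0,-60]], "dr": [[0,0,0],[0,0,0],[0,0,0],[0,0,0],[0,0,0],[0,0,0],[0,0,0],[0,0,0],[0,0,0],[0,0,0]], "jaw": 0}}

```text
time: 10.65
position: [0.5536, -0.0522, 0.0847]
tool_rot: [1.813, 2.564, 0.003]
ft_force: [-0.5, -0.7, -0.6]
grip_width: 0.003
grip_force: 0.0
```

```bash
sed -i 's/,.042,"blank"/,.036,"blank"/' m.py; python3 m.py w7; python3 -c "
from h import *
delta([.593,.084,.083],143)"
```

```text
t 10.65 pos [ 0.5536 -0.0522  0.0847] F [-0.48 -0.69 -0.64] 0.0027829066449566865
blank [ 292  137   58   57 2488] world mm 538.3 -14.9 rad 22.3 tool [40.2 -2.2 48.7]
blank [303 249   5  50 175] world mm 557.2 -107.4 rad 23.4 tool [-53.3 -15.2  48.6]
blank [336 249   5  50 172] world mm 583.3 -98.2 rad 23.4 tool [-53.3  12.5  48.7]
recess [483 168  25  63 309] world mm 679.4 5.1 rad 26.4 tool [ 12.  137.5  52. ]
recess [225   9  14  16 103] world mm 444.8 62.2 rad 5.5 tool [144.1 -64.6  51.5]
t 10.7 pos [ 0.5529 -0.0522  0.0837] yaw 109.49
xyz mm [115.   83.3   0.8] dr [ 0.0007 -0.0006 -0.5849]
```

View pics/w7.png

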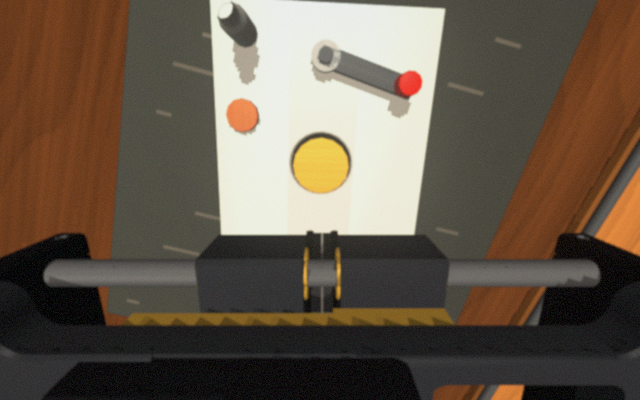

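The blank at (321,165) lies flush in the recess with a thin dark gap on its far side. The keeper is still open with the knob at (410,83). The punch (230,15) and copper dot (242,115) are untouched. Next I'll bring the closed fingers round behind the knob.

Emit:
{"api": "send_rows", "payload": {"xyz": [[14,10,0],[29,21,0],[44,32,0],[59,43,0],[74,54,0],[89,65,0],[104,75,0],[115,83,0],[115,83,0],[115,83,0]], "dr": [[0,0,-0.08],[0,0,-0.16],[0,0,-0.24],[0,0,-0.32],[0,0,-0.4],[0,0,-0.48],[0,0,-0.54],[0,0,-0.585],[0,0,-0.585],[0,0,-0.585]]}}

```text
time: 11.53
position: [0.5925, 0.0845, 0.0832]
tool_rot: [-0.995, -2.978, -0.001]
ft_force: [-0.3, 0.5, -0.1]
grip_width: 0.005
grip_force: 0.0
```

```bash
python3 m.py w8|grep -v blank; python3 -c "
from h import *
delta([.593,.084,.039],143)"
```

```text
t 11.5333 pos [0.5925 0.0845 0.0832] F [-0.3   0.48 -0.09] 0.004664347337987715
recess [623  30  17  16 117] world mm 619.9 336.5 rad 6.4 tool [129.5 217.9  50.4]
recess [165 104  23   7  85] world mm 459.4 47.7 rad 8.4 tool [  84.2 -109.4   50.3]
t 11.58 pos [0.5926 0.0831 0.0832] yaw 142.93
xyz mm [ 0.1  1.  44.2] dr [-0.0004 -0.001  -0.0012]
```

Emit:
{"api": "send_rows", "payload": {"xyz": [[0,0,6],[0,0,14],[0,0,22],[0,0,30],[0,0,37],[0,0,42],[0,0,45],[0,0,45],[0,0,45],[0,0,45]], "dr": [[0,0,0],[0,0,0],[0,0,0],[0,0,0],[0,0,0],[0,0,0],[0,0,0],[0,0,0],[0,0,0],[0,0,0]]}}

```text
time: 12.42
position: [0.5932, 0.0841, 0.039]
tool_rot: [0.997, 2.979, 0.002]
ft_force: [-0.6, 0.0, 0.3]
grip_width: 0.004
grip_force: 0.0
```

```bash
cat > k.py <<'E'
from h import *
s=get_state();A=R.from_rotvec(s["tool_rot"]);C=cam("side")
im=get_image("side")[:,:,::-1];print("t",round(s["time"],2),s["position"].round(4),s["ft_force"].round(1))
cv2.imwrite("pics/k%d.png"%(s["time"]*100),im)
for n,D,I in(("side",C,im),("top",cam("top"),get_image("top")[:,:,::-1])):
    m=(I[:,:,2]>130)&(I[:,:,1]<90)&(I[:,:,0]<90)
    box=np.zeros_like(m)
    box[(slice(180,240),slice(280,345)) if n=="side" else (slice(160,235),slice(280,385))]=1
    v=np.argwhere(m&box)[:,::-1]
    if len(v): p=ray(D,v.mean(0),.055);print(n,len(v),v.mean(0).round(1),p.round(4),"ang",np.degrees(np.arctan2(p[1]-.0589,p[0]-.5154)).round(1))
Y=A.as_matrix()
for th in(-1.3,-20,-40,-60,-72.6):
    t=np.radians(th);q=np.array([.5154+.058*np.cos(t)+.6*.018,.0589+.058*np.sin(t)+.8*.018,s["position"][2]])
    print(th,(A.inv().apply(q-s["position"])*1000).round(1))
E
python3 k.py
```

```text
t 12.42 [0.5932 0.0841 0.039 ] [-0.6  0.   0.3]
side 26 [303.  214.3] [0.5764 0.0568 0.055 ] ang -1.9
-1.3 [ -0.1 -15.1  -0. ]
-20 [ -8.5 -32.   -0. ]
-40 [-10.9 -52.   -0.1]
-60 [ -6.4 -71.6  -0.1]
-72.6 [ -0.2 -82.7  -0.1]
```

Emit:
{"api": "send_rows", "payload": {"xyz": [[0,-6,0],[0,-12,0],[-1,-16,0],[-3,-20,0],[-5,-25,0],[-8,-30,0],[-9,-36,0],[-10,-42,0],[-10.5,-47,0],[-11,-52,0]], "dr": [[0,0,0],[0,0,0],[0,0,0],[0,0,0],[0,0,0],[0,0,0],[0,0,0],[0,0,0],[0,0,0],[0,0,0]]}}

```text
time: 13.35
position: [0.5696, 0.0351, 0.0384]
tool_rot: [-0.997, -2.978, -0.001]
ft_force: [1.6, 0.3, -0.4]
grip_width: 0.01
grip_force: 0.5
```

```bash
python3 k.py
```

```text
t 13.35 [0.5696 0.0351 0.0384] [ 1.6  0.3 -0.4]
side 6 [310.8 209.3] [0.5563 0.0212 0.055 ] ang -42.7
-1.3 [10.5 38.2  0. ]
-20 [ 2.1 21.3  0. ]
-40 [-0.3  1.3 -0. ]
-60 [  4.2 -18.3   0. ]
-72.6 [ 10.4 -29.4   0. ]
```

The knob is moving: it is at -42° and needs to reach -72.6°. I'll continue and finish with small steps.

Emit:
{"api": "send_rows", "payload": {"xyz": [[1,-5,0],[2,-10,0],[4,-16,0],[6,-21,0],[8,-25,0],[9.5,-27,0],[10,-28,0],[10.5,-29,0],[10.5,-29,0],[10.5,-29,0]], "dr": [[0,0,0],[0,0,0],[0,0,0],[0,0,0],[0,0,0],[0,0,0],[0,0,0],[0,0,0],[0,0,0],[0,0,0]]}}

```text
time: 14.28
position: [0.5442, 0.019, 0.0385]
tool_rot: [-0.996, -2.978, -0.001]
ft_force: [0.0, 0.1, 0.3]
grip_width: 0.006
grip_force: 0.0
```

```bash
python3 k.py
```

```text
t 14.28 [0.5442 0.019  0.0385] [0.  0.1 0.3]
side 5 [319. 207.] [0.5313 0.0017 0.055 ] ang -74.5
-1.3 [-0.1 66.4  0. ]
-20 [-8.4 49.6  0. ]
-40 [-10.9  29.6  -0. ]
-60 [-6.3  9.9 -0. ]
-72.6 [-0.1 -1.2 -0. ]
```

Emit:
{"api": "send_rows", "payload": {"xyz": [[0.3,-0.4,0],[0.6,-0.8,0],[0.9,-1.2,0],[1.2,-1.6,0],[1.5,-2,0],[1.5,-2,0],[1.5,-2,0],[1.5,-2,0],[1.5,-2,0],[1.5,-2,0]], "dr": [[0,0,0],[0,0,0],[0,0,0],[0,0,0],[0,0,0],[0,0,0],[0,0,0],[0,0,0],[0,0,0],[0,0,0]]}}

```text
time: 15.22
position: [0.5422, 0.0184, 0.0386]
tool_rot: [-0.997, -2.979, -0.002]
ft_force: [1.7, 0.6, -0.3]
grip_width: 0.008
grip_force: 0.6
```

Emit:
{"api": "send_rows", "payload": {"xyz": [[0.3,-0.4,0],[0.6,-0.8,0],[0.9,-1.2,0],[1.2,-1.6,0],[1.5,-2,0],[1.5,-2,0],[1.5,-2,0],[1.5,-2,0],[1.5,-2,0],[1.5,-2,0]], "dr": [[0,0,0],[0,0,0],[0,0,0],[0,0,0],[0,0,0],[0,0,0],[0,0,0],[0,0,0],[0,0,0],[0,0,0]]}}

```text
time: 16.05
position: [0.5415, 0.0185, 0.0391]
tool_rot: [0.995, 2.977, 0.006]
ft_force: [5.1, 1.5, -3.4]
grip_width: 0.006
grip_force: 2.7
```

```bash
python3 k.py|head -3
```

```text
t 16.05 [0.5415 0.0185 0.0391] [ 5.1  1.5 -3.4]
side 5 [319.8 207. ] [0.5286 0.0013 0.055 ] ang -77.1
-1.3 [-2.  68.4  0.3]
```

The force has risen to 5 N and the position has stalled, so the keeper is on its stop. I'll draw back along the opposite direction and lift.

Emit:
{"api": "send_rows", "payload": {"xyz": [[-2,3,0],[-4,6,0],[-8,12,0],[-12,18,-3],[-14,22,-15],[-14,22,-35],[-14,22,-60],[-14,22,-90],[-14,22,-120],[-14,22,-140]], "dr": [[0,0,0],[0,0,0],[0,0,0],[0,0,0],[0,0,0],[0,0,0],[0,0,0],[0,0,0],[0,0,0],[0,0,0]]}}

```text
time: 16.98
position: [0.5654, 0.0273, 0.1827]
tool_rot: [0.995, 2.977, 0.003]
ft_force: [0.7, 0.6, 0.7]
grip_width: 0.006
grip_force: 0.0
```

Emit:
{"api": "send_rows", "payload": {"xyz": [[-10,0,0],[-30,0,-10],[-50,0,-20],[-70,0,-20],[-80,0,-20],[-80,0,-20],[-80,0,-20],[-80,0,-20],[-80,0,-20],[-80,0,-20]], "dr": [[0,0,0],[0,0,0],[0,0,0],[0,0,0],[0,0,0],[0,0,0],[0,0,0],[0,0,0],[0,0,0],[0,0,0]]}}

```text
time: 17.82
position: [0.6273, -0.0206, 0.1986]
tool_rot: [-0.994, -2.979, -0.001]
ft_force: [-0.5, 0.1, -1.4]
grip_width: 0.003
grip_force: 0.0
```

```bash
python3 k.py|head -3; python3 - <<'E'
from h import *
s,im,C=look("w9"); m=(im[:,:,2]>110)&(im[:,:,1]<60)&(im[:,:,0]<60)
hsv=cv2.cvtColor(im,cv2.COLOR_BGR2HSV); y=(hsv[:,:,0]>18)&(hsv[:,:,0]<40)&(hsv[:,:,1]>60)&(im[:,:,2]>120)
for n,q,z in(("red",m,.062),("yellow",y,.036)):
    k,_,st,ce=cv2.connectedComponentsWithStats(q.astype('uint8'))
    for i in np.argsort(-st[1:,4])[:5]+1: print(n,st[i],ray(C,ce[i],z).round(4))
E
```

```text
t 17.82 [ 0.6273 -0.0206  0.1986] [-0.5  0.1 -1.4]
side 22 [317.6 207.1] [0.5358 0.0034 0.055 ] ang -69.8
-1.3 [90.1 48.1  0.1]
red [ 95 203   3   4   4] [ 0.4873 -0.2319  0.062 ]
red [111   5   1   3   3] [ 0.3637 -0.0725  0.062 ]
red [ 78 216   2   2   3] [ 0.4848 -0.259   0.062 ]
red [ 68 152   3   2   3] [ 0.4307 -0.2111  0.062 ]
red [  3 161   2   2   3] [ 0.3948 -0.2754  0.062 ]
yellow [ 259  101   40   41 1099] [ 0.5389 -0.0168  0.036 ]
yellow [327 309 121  15 974] [ 0.8171 -0.0602  0.036 ]
yellow [221 314  57  10 352] [ 0.7139 -0.2062  0.036 ]
yellow [303 249   5  50 202] [ 0.7066 -0.1081  0.036 ]
yellow [336 250   5  48 138] [ 0.7316 -0.0737  0.036 ]
```

```bash
python3 - <<'E'
from h import *
s=get_state();im=cv2.imread("pics/w9.png");C=cam("wrist",s)
def red(I,box):
    b=np.zeros(I.shape[:2],bool);b[box]=1;J=I.astype(int)
    return np.argwhere(b&(J[:,:,2]>1.9*J[:,:,1])&(J[:,:,2]>2.2*J[:,:,0])&(J[:,:,2]>130)&(J[:,:,1]<75))[:,::-1]
u,v=proj(C,[.5327,.0036,.062]).astype(int);print(u,v)
p=red(im,(slice(max(v-30,0),v+30),slice(u-30,u+30)))
if len(p): q=ray(C,p.mean(0),.060);print("wrist",len(p),q.round(4),np.degrees(np.arctan2(q[1]-.0589,q[0]-.5154)).round(1))
im=get_image("top")[:,:,::-1];C=cam("top");u,v=proj(C,[.5327,.0036,.062]).astype(int)
p=red(im,(slice(v-12,v+12),slice(u-12,u+12)))
if len(p): q=ray(C,p.mean(0),.060);print("top",len(p),q.round(4),np.degrees(np.arctan2(q[1]-.0589,q[0]-.5154)).round(1))
E
```

```text
285 105
wrist 114 [0.5342 0.0021 0.06  ] -71.7
```

```bash
python3 -c "
from bench import *
print(close_job())"
```

```text
the job is handed in; nothing more can be done
None
```

The blank is seated in the recess and the keeper is closed against its stop, with the arm drawn back clear. I handed the job in at about 18 s; it returned no verdict.

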